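# Lid onto the wide parts pot

### The job

Put the loose lid on the wide parts pot so that no dust gets at the standoffs in it: pick it up and set it down seated on the rim all round and level, without dropping it. Leave both pots standing where they are; the narrow pot stays open.

Things in the scene. Friction and masses are not known exactly. Their poses are not given: they have to be found in the camera images.
- lid_knob (a point): loose round aluminium lid, about 0.12 kg, lying knob-up on the green cutting mat: disc 96 mm across, 4 mm thick; a plug below it. This point: centre of its black round knob, where to grip, 20 mm above the disc's top, 24 mm above the disc's underside, 34 mm above the plug's bottom. Knob 24 mm in diameter, from 4 to 31 mm above the disc's top. z axis up; round, so yaw does not matter.
- lid_seat (a point): the same lid: centre of the underside of its disc, the face that rests on the pot's rim, 24 mm below lid_knob. Under it the plug, 10 mm deep, 66 mm across at the disc, tapering to 54 mm at its bottom edge.
- wide_pot_rim (a point): the wide open aluminium pot, loose, about 0.6 kg, 86 mm outside diameter, 80 mm inside, 55 mm high, a few brass and steel standoffs in the bottom: centre of its mouth at rim height. z axis up.
- narrow_pot_rim (a point): the narrow open aluminium pot, loose, about 0.45 kg, 54 mm outside diameter, 48 mm inside, 65 mm high: centre of its mouth at rim height. The lid does not fit it. z axis up.
- lid: the same lid as a whole: origin at the centre of the plug's bottom face, 34 mm below lid_knob. z axis up.
There are look-alikes about, which are no part of the job. Leave any pink look-alike of the lid alone.

How it is judged (in metres and radians):
On the way:
1. the lid is lifted clear over the wide pot (z of lid_seat in the frame of wide_pot_rim above 0.01 m and horizontal distance between lid_seat and wide_pot_rim below 0.04 m), for 0.05 s.
At the end, for the whole second after the job is handed in: The lid sits knob-up on the wide pot: disc underside within 3.5 mm of rim height, centres within 12 mm, level with the rim within 0.12 rad (7 degrees) and within 10 degrees of level; lid at rest; both pots upright within 0.1 rad and within 40 mm of where they began (horizontal distance between lid_seat and wide_pot_rim below 0.012 m and z of lid_seat in the frame of wide_pot_rim between -0.0035 and 0.0035 m and angle between the z axis of lid_seat and the z axis of wide_pot_rim, either way round below 0.12 rad and angle between lid_seat's own z axis and vertical below 0.17 rad and angle between each of wide_pot_rim, narrow_pot_rim's own z axis and vertical below 0.1 rad and distance of each of wide_pot_rim, narrow_pot_rim from where it was at the start of the episode below 0.04 m and linear speed of lid below 0.02 m/s); the robot touches nothing.
It fails at once if the lid is dropped or thrown: faster than 0.5 m/s while the fingers do not hold it (contact force between the fingers and lid below 0.1 N and linear speed of lid above 0.5 m/s).
It also fails if it takes over 38 s, if anything falls off the work surface, if the arm or the gripper's body presses on something with over 40 N, if the wrist force passes 120 N, or if a joint passes its speed limit or range.

### The arm

A 6-joint arm with a two-finger parallel gripper is mounted at the origin on a cart in front of the work surface, level with it; the furniture and walls round the work are solid. World frame = base frame: x ahead of the robot, y to its left, z up, the work surface at z = 0. Lengths are in mm, angles in rad, forces in N, time in s.
With the tool pointing down it reaches from about 350 to 975 mm from the base axis. Payload 7.1 kg.
Tool frame: the origin (TCP) lies at the very end of the fingers, on their centre line; the grasp point (between the pads) lies 19 mm behind it; z points along the fingers, y is the line along which they close (so a half turn about z gives the same grasp; the last joint's range is limited). The gripper opens to 88 mm and grips with 3 to 60 N. Pads are 20 mm wide; open, the fingers measure 115 mm over their backs; the gripper's body (75 mm by 178 mm) begins 61 mm behind the grasp point.
Start: joints at [-1.312, 0.423, 1.63, -0, 1.089, -0.019], TCP at [171.419, -601.016, 188.475] pointing down, gripper open.
Joint ranges: [-3, 3], [-0.9, 2.11], [0.09, 2.58], [-1.31, 4.45], [0.11, 2.69], [-2.54, 2.54]. Speed limits (rad/s): [2.39, 2.39, 3.01, 3.14, 3.14, 3.14].

### API

Orientations are given as a rotation vector (axis times angle).
In Python, from workcell import ctrl gives the robot as it stands. The module is installed in compiled form; this text tells all that it offers.
- The arm moves only by the shell command python3 -m inch 'ROWS'. ROWS is JSON, a list of rows, each a list of 7 numbers: the shift along the tool's x, y, z scaled (see below), then the turn, a rotation vector about the tool's x, y, z scaled (see below), then the closure, from -1 (fully open) to 1 (shut). In form: [[tx, ty, tz, wx, wy, wz, hand], ...]. A call has 1 to 10 rows; each row is the pose to reach, as a shift and turn from the pose commanded when the call began, along the tool's axes at that moment; what a row does not reach only later rows make up. The controller multiplies each number of a shift by 0.15 m and each number of a turn by pi/4 rad. A row lasts 1/8 s, in which the tool goes at most 62.5 mm and 10.7 degrees, less where a joint would pass 70% of its speed; a pose out of reach is approached as far as the arm can. A call with a number of a shift or a turn outside -1 to 1 is refused whole. A call with a gripper value outside its range is refused whole. The fingers move at their own pace and stop on an object; the grip force is fixed at half the most. Time passes only in rows, so rows that repeat a pose let the fingers close. It gives the time, the measured TCP pose, the force, the opening and the grip force at its end, in the units of the state.
- ctrl.get_obs(): the state, without advancing time (a new reading comes with each control period).
- ctrl.get_image(name): name is "side" or "top" or "wrist"; returns the picture (400x640x3 uint8, red, green, blue); there is no depth.
- ctrl.camera_params(name): a dict with "vfov" (degrees; the focal length in pixels is half the picture's height over the tangent of half this angle, whatever the lens; pixels are square), "cx", "cy" (the principal point, pixels), "distortion" ([k1, k2, p1, p2, k3] as OpenCV has them; the pictures are not rectified), "eye" and "attitude" of the camera in the world; the wrist camera has in their place "tool_from_camera" (4x4, takes a point from camera to tool coordinates, whose origin is the TCP and whose axes are the flange's). Camera axes: x right, y up, looking along -z (the intrinsics and any distortion apply to the point x, -y, -z); pixel columns grow to the right and rows downward; lengths in mm; the calibration is good to about 2 mm. A picture is of the moment at which its call begins: read the wrist's pose just before it. camera_params takes no time and is no camera call.
- ctrl.close_job(): hands the job in; it is judged then, once.
The state is a dict: "t": time; "qpos": joint angles; "qvel": joint speeds; "joint_torque": joint torques, N m; "ee_pos": TCP position; "orientation": TCP orientation; "ft_force": force on the tool from outside, world axes, zero at the start; "moment": the same for the moment, N m; "width": finger opening in mm; "grasp_force": force on a finger pad.
Only numpy, scipy, OpenCV 4.12 (cv2) and the standard library are available. Lean on these libraries where they do the work, as an engineer would, in place of code of your own. Each camera call takes 0.05 s, during which the arm holds its last target. There are 200 camera calls.

## Working session

There is one attempt and no reset: what is moved stays moved. The work goes in short steps, Python scripts to look and compute and a shell command to move; the robot and the scene stay as the last step left them, time stands still between calls to the robot, and variables do not carry over. Pictures are saved under pics/ and viewed, at most 10 in all, crops included, and the job is handed in when it is done.

```bash
mkdir -p pics
cat > h.py <<'E'
import numpy as np, cv2
from scipy.spatial.transform import Rotation as R
from workcell import ctrl
def cam(name,obs=None):
    p=ctrl.camera_params(name)
    f=200/np.tan(np.radians(p['vfov'])/2)
    K=np.array([[f,0,p['cx']],[0,f,p['cy']],[0,0,1.]])
    return p,K,np.array(p['distortion'],float)
def save(name,fn):
    im=ctrl.get_image(name); cv2.imwrite('pics/'+fn,im[:,:,::-1]); return im
E
python3 - <<'E'
from h import *
a=save('side','side0.png'); b=save('top','top0.png')
for n in('side','top','wrist'): print(ctrl.camera_params(n))
o=ctrl.get_obs(); print(o)
E
```

```text
{'vfov': 45.309651381722354, 'cx': 313.20237021084426, 'cy': 201.44208162217578, 'distortion': array([-0.01906854,  0.        ,  0.        ,  0.        ,  0.        ]), 'eye': array([244.85499496, 982.59258634, 696.30683349]), 'attitude': array([ 0.14702992, -1.41347195, -2.60921225])}
{'vfov': 47.5336302900039, 'cx': 316.7729988256016, 'cy': 201.7234976764243, 'distortion': array([-0.1041648,  0.       ,  0.       ,  0.       ,  0.       ]), 'eye': array([ 348.06466741,   -8.72741111, 1071.8717377 ]), 'attitude': array([ 0.07813758, -0.02943391, -1.55502896])}
{'vfov': 64.7758142039608, 'cx': 322.17876280204575, 'cy': 199.37907337656415, 'distortion': array([0.02116175, 0.        , 0.        , 0.        , 0.        ]), 'tool_from_camera': array([[-3.72444973e-04,  9.66911624e-01,  2.55111295e-01,
         6.92722013e+01],
       [ 9.99999667e-01,  5.45534025e-04, -6.07728253e-04,
         1.06957066e+00],
       [-7.26791404e-04,  2.55110984e-01, -9.66911505e-01,
        -1.96608553e+02],
       [ 0.00000000e+00,  0.00000000e+00,  0.00000000e+00,
         1.00000000e+00]])}
{'t': 0.1, 'qpos': array([-1.31199569e+00,  4.23746125e-01,  1.63055873e+00,  4.12047755e-06,
        1.08860028e+00, -1.90311108e-02]), 'qvel': array([-2.14219712e-04, -3.39252980e-03, -2.18186428e-03,  3.90335642e-04,
        2.60709655e-04,  7.61944953e-05]), 'joint_torque': array([ 2.12037362e-04, -5.45612383e+01, -2.74325448e+01,  6.45276485e-02,
        1.87561742e-02, -2.46568897e-05]), 'ee_pos': array([ 171.29446349, -600.53105441,  187.81243343]), 'orientation': array([-3.11003821e+00, -4.34831330e-01,  2.40776081e-04]), 'ft_force': array([0.45518698, 0.04502196, 0.48154763]), 'moment': array([ 0.07514954, -0.00383485,  0.06618445]), 'grasp_force': 0.0, 'width': 87.26973399409896}
```

View pics/top0.png

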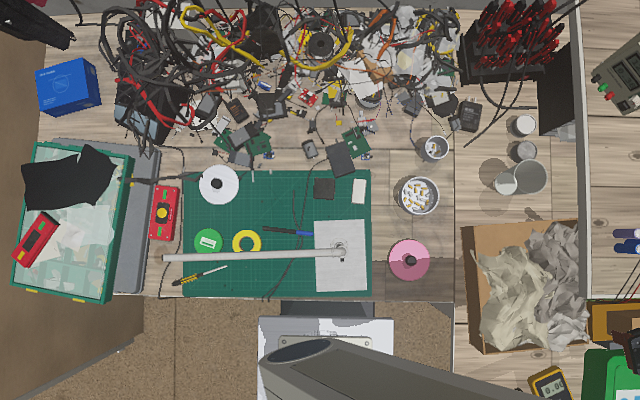

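View pics/side0.png

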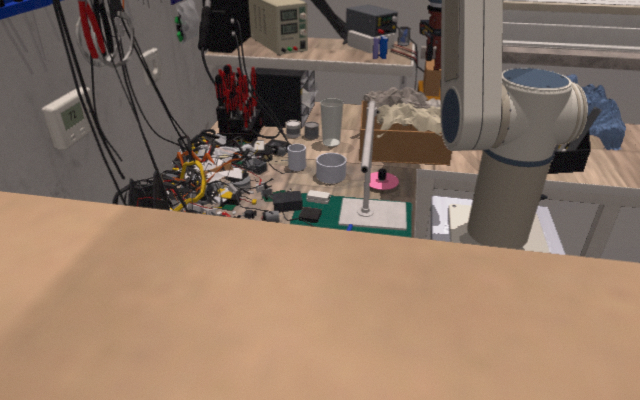

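The top view shows the lid at (219,184) with its knob at about (216,184). The wide pot is at (419,195), the narrow pot at (434,148) and the pink look-alike at (408,260). A stand has its post at (341,255) and a horizontal bar reaching to (165,258). The side view shows the wide pot's rim at (331,160), the narrow pot's at (297,149), and the bar running from (365,168) at the near end to (372,100) at the far end. The lid is hidden in that view.

```bash
cat >> h.py <<'E'
def pose(name,obs=None):
    p=ctrl.camera_params(name)
    if name!='wrist': return R.from_rotvec(p['attitude']).as_matrix(),np.array(p['eye'])
    T=np.array(p['tool_from_camera']); Rt=R.from_rotvec(obs['orientation']).as_matrix()
    return Rt@T[:3,:3], Rt@T[:3,3]+obs['ee_pos']
def ray(name,px,obs=None):
    p,K,d=cam(name); M,e=pose(name,obs)
    u=cv2.undistortPoints(np.array([[px]],float),K,d)[0,0]
    v=M@np.array([u[0],-u[1],-1]); return e,v/np.linalg.norm(v)
def plane(name,px,z,obs=None):
    e,v=ray(name,px,obs); return e+v*(z-e[2])/v[2]
def tri(*rays):
    A=sum(np.eye(3)-np.outer(v,v) for e,v in rays); b=sum((np.eye(3)-np.outer(v,v))@e for e,v in rays)
    x=np.linalg.solve(A,b); return x,[round(float(np.linalg.norm((np.eye(3)-np.outer(v,v))@(x-e))),1) for e,v in rays]
def proj(name,X,obs=None):
    p,K,d=cam(name); M,e=pose(name,obs); c=M.T@(np.array(X,float)-e)
    return cv2.projectPoints(np.array([[c[0],-c[1],-c[2]]]),np.zeros(3),np.zeros(3),K,d)[0][0,0]
E
python3 - <<'E'
from h import *
np.set_printoptions(precision=1,suppress=True)
T=lambda a,b:print(tri(ray('top',a),ray('side',b)))
print('wide');T((419,194),(331,160))
print('narrow');T((434,147),(297,149))
print('bar near end');T((165,258),(365,168))
print('bar far end');T((343,252),(372,101))
print('pink knob');T((411,261),(382,174))
print('glass top');T((530,176),(332,101))
b=cv2.imread('pics/top0.png')
m=((b.min(2)>170)).astype(np.uint8); m[:,:190]=0;m[:,245:]=0;m[:160]=0;m[210:]=0
c=max(cv2.findContours(m,0,1)[0],key=cv2.contourArea);e=cv2.fitEllipse(cv2.convexHull(c));print(e)
print(plane('top',e[0],14), plane('top',e[0],60))
g=((b.max(2)<60)).astype(np.uint8);g[:170]=0;g[198:]=0;g[:,:206]=0;g[:,230:]=0
M=cv2.moments(g,True);k=(M['m10']/M['m00'],M['m01']/M['m00']);print(k,M['m00'],plane('top',k,35),plane('top',k,70))
E
```

```text
wide
(array([ 436.5, -206.5,   52.7]), [2.1, 2.1])
narrow
(array([ 542.5, -239. ,   61.5]), [1.9, 1.9])
bar near end
(array([299.8, 275.4, 304.1]), [0.2, 0.2])
bar far end
(array([316.6, -29.9, 304.5]), [0.1, 0.1])
pink knob
(array([ 287.3, -192.7,   30.4]), [0.3, 0.3])
glass top
(array([ 470. , -421.9,  144. ]), [1.4, 1.4])
((218.63514709472656, 183.92575073242188), (39.32373809814453, 40.12489318847656), 41.89562225341797)
[459.6 258.1  14. ] [454.7 246.5  60. ]
(216.41860465116278, 183.48837209302326) 43.0 [458.3 258.1  35. ] [454.6 249.1  70. ]
```

```bash
python3 -m inch '[[0,0,-0.67,0,0,0,-1],[0,0,-0.67,0,0,0,-1],[1,-0.67,-0.67,0,0,0,-1],[1,-0.67,-0.67,0,0,0,-1],[1,-0.67,-0.67,0,0,0,-1],[1,-0.67,-0.67,0,0,0,-1]]'
python3 -m inch '[[1,-0.93,0,0,0,0,-1],[1,-0.93,0,0,0,0,-1],[1,-0.93,0,0,0,0,-1],[1,-0.93,0,0,0,0,-1],[1,-0.93,0,0,0,0,-1]]'
cat >> h.py <<'E'
def snap(tag):
    import pickle
    o=ctrl.get_obs(); save('wrist',tag+'.png'); pickle.dump(o,open(tag+'.pkl','wb')); return o
E
python3 -c "from h import *;print(snap('w1'))"
```

```text
t: 0.85
ee_pos: [289.8, -460.5, 288.9]
orientation: [-3.109, -0.441, -0.0]
ft_force: [-0.2, -0.5, -0.0]
width: 87.9
grasp_force: 0.0
t: 1.48
ee_pos: [394.2, -288.1, 288.9]
orientation: [3.111, 0.437, -0.001]
ft_force: [0.3, 0.5, 0.8]
width: 88.1
grasp_force: 0.0
{'t': 1.475, 'qpos': array([-6.55121827e-01,  1.05916163e-01,  1.81610967e+00, -5.71623415e-04,
        1.21959965e+00,  6.36436757e-01]), 'qvel': array([-0.03513918,  0.0063637 , -0.0062081 , -0.00759556, -0.0018789 ,
       -0.01290373]), 'joint_torque': array([ 1.49794534e+00, -3.71969247e+01, -2.96362138e+01,  2.20457297e-01,
        1.67981001e-03,  2.08644359e-01]), 'ee_pos': array([ 394.22913148, -288.11920936,  288.90078597]), 'orientation': array([ 3.11062999e+00,  4.37458757e-01, -6.37758372e-04]), 'ft_force': array([0.27791897, 0.4786999 , 0.80099788]), 'moment': array([-0.0208043 , -0.01972689, -0.0138223 ]), 'grasp_force': 0.0, 'width': 88.09489629844093}
```

```bash
python3 -m inch '[[0.53,-0.53,0,0,0,0,-1],[0.53,-0.53,0,0,0,0,-1],[0.53,-0.53,0,0,0,0,-1],[0.53,-0.53,0,0,0,0,-1]]'
python3 -c "
from h import *;o=snap('w2');print(o['t'],o['ee_pos'],o['qpos'])
a=cv2.imread('pics/w1.png');b=cv2.imread('pics/w2.png');cv2.imwrite('pics/pair.png',cv2.resize(np.vstack([a,b]),(480,600),interpolation=cv2.INTER_AREA))"
```

```text
t: 2.02
ee_pos: [448.3, -191.3, 288.8]
orientation: [3.111, 0.433, -0.001]
ft_force: [-0.2, 0.0, -0.4]
width: 87.8
grasp_force: 0.0
2.025 [ 448.28154643 -191.25761616  288.83780823] [-4.27180515e-01  1.04571823e-01  1.81778661e+00 -7.58395065e-04
  1.21950569e+00  8.67133362e-01]
```

View pics/pair.png

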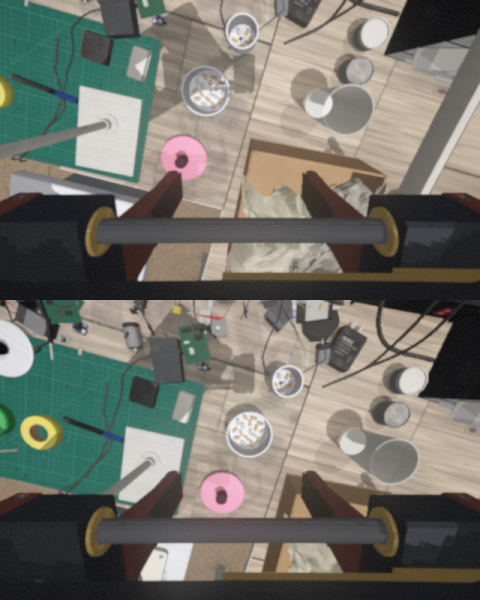

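The upper frame (w1, scale 0.75) shows the wide pot at (206,90), the narrow pot at (241,32) and the pink lid at (183,158). The lower frame (w2) shows the wide pot at (249,133), the narrow pot at (287,81) and the white lid at the left edge at (5,48). I'll go on to the lid next.

```bash
python3 -m inch '[[0.5,-0.93,0,0,0,0,-1],[0.5,-0.93,0,0,0,0,-1],[0.5,-0.93,0,0,0,0,-1],[0.5,-0.93,0,0,0,0,-1]]' | head -2
python3 -m inch '[[0.37,-1,0,0,0,0,-1],[0.37,-1,0,0,0,0,-1],[0.37,-1,0,0,0,0,-1],[0.37,-1,0,0,0,0,-1],[0.37,-1,0,0,0,0,-1]]' |head -2
python3 -c "from h import *;snap('w3')"
python3 -m inch '[[0,-0.5,0,0,0,0,-1],[0,-0.5,0,0,0,0,-1],[0,-0.5,0,0,0,0,-1],[0,-0.5,0,0,0,0,-1]]'
python3 - <<'E'
from h import *; import pickle
np.set_printoptions(precision=1,suppress=True)
snap('w4')
L=lambda t:pickle.load(open(t+'.pkl','rb'))
# pots: hough circle near expected
def circ(img,c,r,w=12):
    g=cv2.cvtColor(img,cv2.COLOR_BGR2GRAY);x,y=map(int,c);s=r+w+14
    x0,y0=max(0,x-s),max(0,y-s);cr=cv2.resize(g[y0:y+s,x0:x+s],None,fx=4,fy=4,interpolation=cv2.INTER_CUBIC)
    h=cv2.HoughCircles(cr,cv2.HOUGH_GRADIENT_ALT,1.5,40,param1=150,param2=.6,minRadius=int(4*(r-8)),maxRadius=int(4*(r+8)))
    return [] if h is None else [(a/4+x0-.375,b/4+y0-.375,q/4) for a,b,q in h[0]]
im={t:cv2.imread(f'pics/{t}.png') for t in('w1','w2','w3','w4','top0')}
for n,z,cs in(('wide',55,{'w1':(275,120,31),'w2':(332,177,31),'top0':(419,194,20)}),('narrow',65,{'w1':(321,43,21),'w2':(383,108,21),'top0':(434,147,14)})):
    for t,(a,b,r) in cs.items():
        for c in circ(im[t],(a,b),r):
            cam_='top' if t=='top0' else 'wrist'
            print(n,t,np.array(c),plane(cam_,c[:2],z,None if t=='top0' else L(t)))
for t in('w3','w4'):
    b=im[t].copy(); b[270:]=0
    m=(b.min(2)>150).astype(np.uint8)
    for c in cv2.findContours(m,0,1)[0]:
        if cv2.contourArea(c)>1500:
            e=cv2.fitEllipse(cv2.convexHull(c)); print(t,'lid',e,plane('wrist',e[0],14,L(t)))
cv2.imwrite('pics/pair2.png',cv2.resize(np.vstack([im['w3'],im['w4']]),(480,600),interpolation=cv2.INTER_AREA))
E
```

```text
t: 2.58
ee_pos: [482.8, -35.0, 289.0]
t: 3.2
ee_pos: [495.0, 122.5, 288.8]
t: 3.75
ee_pos: [474.6, 195.3, 289.0]
orientation: [3.111, 0.433, 0.0]
ft_force: [0.7, 0.2, -0.2]
width: 87.7
grasp_force: 0.0
wide w1 [275.4 119.2  31.4] [ 440.1 -212.1   55. ]
wide w2 [331.2 179.2  30.7] [ 437.2 -209.    55. ]
wide top0 [417.2 197.9  18.6] [ 429.5 -201.9   55. ]
wide top0 [417.2 197.9  21.2] [ 429.5 -201.9   55. ]
wide top0 [417.2 197.9  16.2] [ 429.5 -201.9   55. ]
narrow w1 [322.8  40.5  19.9] [ 546.  -246.8   65. ]
narrow w1 [322.8  40.5  23.6] [ 546.  -246.8   65. ]
narrow w2 [385.1 108.6  19.6] [ 545.9 -248.7   65. ]
narrow top0 [436.  146.   11.9] [ 546.1 -242.5   65. ]
narrow top0 [436.  146.    9.7] [ 546.1 -242.5   65. ]
w3 lid ((528.8195190429688, 214.94842529296875), (113.32750701904297, 231.0128173828125), 86.9404296875) [ 505.5 -209.9   14. ]
w3 lid ((73.29584503173828, 195.39019775390625), (53.2393798828125, 147.6368865966797), 15.317473411560059) [345.4 471.7  14. ]
w3 lid ((228.06251525878906, 160.8863525390625), (61.71297073364258, 66.03305053710938), 120.90481567382812) [46
[... 1513 characters left out ...]
750396728516), 120.15103149414062) [461.8 255.6  14. ]
w4 lid ((397.8641662597656, 150.6599578857422), (46.17824935913086, 114.16000366210938), 95.76520538330078) [524.6  91.1  14. ]
w4 lid ((419.2437744140625, 110.72171020507812), (67.41963958740234, 91.6582260131836), 102.3437271118164) [586.6  80.6  14. ]
w4 lid ((50.385650634765625, 172.78280639648438), (108.4695816040039, 224.66737365722656), 19.96677589416504) [351.1 579.4  14. ]
w4 lid ((564.6732177734375, 100.02851867675781), (115.49300384521484, 165.4711151123047), 173.8485565185547) [ 654.7 -110.8   14. ]
w4 lid ((79.91522979736328, 6.021993637084961), (41.58195114135742, 145.89573669433594), 122.55001831054688) [587.3 555.2  14. ]
```

View pics/pair2.png

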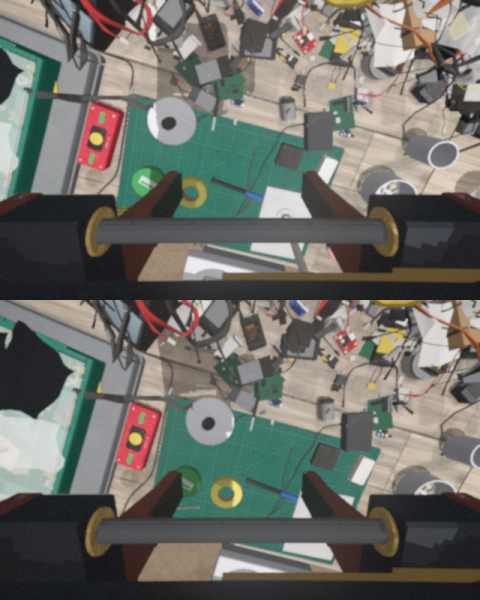

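w3 shows the lid at (172,121) in the picture (228,161 full scale). w4 shows it at (210,121) (280,161 full scale), with the knob visible and a free space round it. I'll go above it and lower, then measure again.

```bash
python3 -m inch '[[0.03,-0.41,0,0,0,0,-1],[0.03,-0.41,0.4,0,0,0,-1],[0.03,-0.41,0.93,0,0,0,-1],[0.03,-0.41,0.93,0,0,0,-1],[0.03,-0.41,0.93,0,0,0,-1],[0.03,-0.41,0.93,0,0,0,-1]]'
python3 - <<'E'
from h import *; import pickle
np.set_printoptions(precision=1,suppress=True)
snap('w5')
L=lambda t:pickle.load(open(t+'.pkl','rb'))
def segs(fn,lo,seed,hi=60,z=14):
    pass
res={}
for t,s in(('w3',(228,161)),('w4',(280,161)),('w5',None),('top0',(218.6,183.9))):
    b=cv2.imread(f'pics/{t}.png'); o=None if t=='top0' else L(t); n='top' if o is None else 'wrist'
    c0=proj(n,(461.5,256.5,14),o); k0=proj(n,(461.5,256.5,36),o); e1=proj(n,(461.5,304.5,14),o); r=np.linalg.norm(e1-c0)
    Y,X=np.mgrid[:400,:640]
    near=np.hypot(X-c0[0],Y-c0[1])<1.25*r
    hsv=cv2.cvtColor(b,cv2.COLOR_BGR2HSV)
    m=((hsv[...,2]>120)&(hsv[...,1]<45)&near).astype(np.uint8)
    m=cv2.morphologyEx(m,cv2.MORPH_OPEN,np.ones((3,3)))
    c=max(cv2.findContours(m,0,1)[0],key=cv2.contourArea); e=cv2.fitEllipse(cv2.convexHull(c))
    g=((hsv[...,2]<60)&(np.hypot(X-k0[0],Y-k0[1])<.5*r)).astype(np.uint8)
    nn,lab,st,ce=cv2.connectedComponentsWithStats(g); j=1+np.argmax(st[1:,4]) if nn>1 else 0
    print(t,c0,r,'disc',np.array(e[0]),e[1],'knob',ce[j],st[j]); res[t]=(ray(n,e[0],o),ray(n,ce[j],o))
for i,w in((0,'disc'),(1,'knob')):
    print(w,tri(*[res[t][i] for t in res]),tri(*[res[t][i] for t in('w4','w5')]),tri(*[res[t][i] for t in('w3','w5')]))
E
```

```text
t: 4.55
ee_pos: [463.6, 257.5, 151.7]
orientation: [-3.11, -0.434, -0.006]
ft_force: [-0.4, 0.4, 0.5]
width: 87.5
grasp_force: 0.0
w3 [228.8 160.9] 33.21826069279169 disc [230.2 155.6] (72.7210464477539, 74.06537628173828) knob [221.5 165.9] [218 160  10  11  37]
w4 [279.5 161.2] 32.648743984868176 disc [281.2 156.3] (69.84187316894531, 74.06401062011719) knob [277.4 164.4] [271 158  14  14 145]
w5 [321.5 185. ] 44.694122084092214 disc [323.7 178. ] (96.183837890625, 101.4050521850586) knob [319.5 199.5] [     0      0    640    400 256000]
top0 [219.3 183.1] 19.81537722581457 disc [219.2 180.9] (41.92472839355469, 47.75422668457031) knob [216.4 183.5] [211 179  11  10  43]
disc (array([468.4, 256.9,   9.7]), [0.6, 0.7, 0.9, 1.7]) (array([468.7, 256.1,   9.9]), [0.1, 0.1]) (array([469.5, 256.3,  13. ]), [0.1, 0.1])
knob (array([457.9, 255.9,  46.7]), [1.3, 4.0, 4.2, 1.1]) (array([460.8, 255.5,  60.6]), [3.9, 3.9]) (array([456.9, 256.3,  49.6]), [2.5, 2.5])
```

View pics/w5.png

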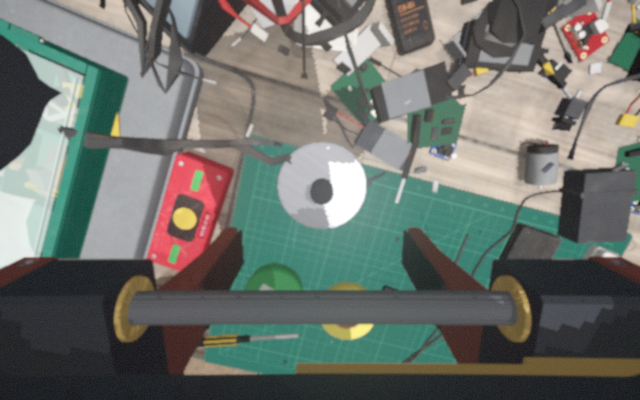

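w5 shows the lid's disc spanning x 278–367 and y 142–229, with the knob at about (321,190) and the finger tips at (238,235) and (410,235). I'll redo the segmentation with tighter masks.

```bash
cat > m.py <<'E'
from h import *; import pickle
np.set_printoptions(precision=1,suppress=True)
L=lambda t:pickle.load(open(t+'.pkl','rb'))
def lid(t,C=(461.5,256.5),zd=14):
    b=cv2.imread(f'pics/{t}.png'); o=None if t.startswith('top') else L(t); n='top' if o is None else 'wrist'
    c0=proj(n,(*C,zd),o); k0=proj(n,(*C,zd+24),o); r=np.linalg.norm(proj(n,(C[0],C[1]+48,zd),o)-c0)
    Y,X=np.mgrid[:400,:640]; hsv=cv2.cvtColor(b,cv2.COLOR_BGR2HSV)
    # edge points: strongest outward drop of brightness along radial rays near r
    g=cv2.cvtColor(b,cv2.COLOR_BGR2GRAY).astype(np.float32); rr=np.arange(.75*r,1.25*r,.25); P=[]
    for a in np.radians(range(0,360,4)):
        v=cv2.remap(g,(c0[0]+rr*np.cos(a)).astype(np.float32)[None],(c0[1]+rr*np.sin(a)).astype(np.float32)[None],cv2.INTER_LINEAR)[0]
        d=v[:-8]-v[8:]; i=d.argmax()
        if d[i]>35: P.append(c0+rr[i+4]*np.array([np.cos(a),np.sin(a)]))
    P=np.array(P,np.float32); e=cv2.fitEllipse(P)
    for _ in range(3):
        q=np.abs(np.hypot(*(P-e[0]).T)-sum(e[1])/4); P=P[q<max(1.5,np.percentile(q,80))]; e=cv2.fitEllipse(P)
    d=((hsv[...,2]<95)&(np.hypot(X-k0[0],Y-k0[1])<.45*r)).astype(np.uint8)
    nn,lab,st,ce=cv2.connectedComponentsWithStats(d); j=1+np.argmax(st[1:,4])
    print(t,c0,r,'disc',np.array(e[0]),np.array(e[1]),len(P),'knob',ce[j],st[j])
    return ray(n,e[0],o),ray(n,ce[j],o)
E
python3 - <<'E'
from m import *
r={t:lid(t) for t in('w3','w4','w5','top0')}
for i,w in((0,'disc'),(1,'knob')):
    for s in(('w3','w4','w5','top0'),('w3','w5'),('w4','w5'),('w5','top0')): print(w,s,*tri(*[r[t][i] for t in s]))
E
```

```text
w3 [228.8 160.9] 33.21826069279169 disc [228.5 160.9] [62.7 67.3] 57 knob [224.5 164.1] [216 156  18  17 234]
w4 [279.5 161.2] 32.648743984868176 disc [279.8 161.2] [63.7 65.6] 57 knob [277.4 164.5] [270 157  16  16 209]
w5 [321.5 185. ] 44.694122084092214 disc [321.6 185.4] [86.5 89. ] 54 knob [315.1 189.3] [312 180  11  21  57]
top0 [219.3 183.1] 19.81537722581457 disc [218.6 184.3] [39.3 40.2] 85 knob [216.2 183.2] [211 179  11  10  87]
disc ('w3', 'w4', 'w5', 'top0') [460.4 257.1  11.7] [0.6, 1.2, 1.0, 2.2]
disc ('w3', 'w5') [461.6 256.4  15.8] [0.1, 0.1]
disc ('w4', 'w5') [461.1 256.2  12.9] [0.2, 0.2]
disc ('w5', 'top0') [459.8 257.3  13.1] [1.5, 1.5]
knob ('w3', 'w4', 'w5', 'top0') [458.5 259.6  27.1] [1.4, 2.6, 2.8, 1.7]
knob ('w3', 'w5') [454.9 261.8  13.3] [0.0, 0.0]
knob ('w4', 'w5') [450.9 260.7  -8.6] [0.9, 0.9]
knob ('w5', 'top0') [459.  261.5  27.6] [1.2, 1.2]
```

The lid's disc is at (461, 256.5) with its top at z of about 14, which agrees with plug plus disc at 14. I'll descend so the TCP is about 5 mm above the disc, then close.

```bash
python3 -m inch '[[-0.017,0,0.35,0,0,0,-1],[-0.017,0,0.65,0,0,0,-1],[-0.017,0,0.78,0,0,0,-1],[-0.017,0,0.85,0,0,0,-1],[-0.017,0,0.885,0,0,0,-1],[-0.017,0,0.885,0,0,0,-1],[-0.017,0,0.885,0,0,0,-1]]'
python3 -m inch '[[0,0,0,0,0,0,1],[0,0,0,0,0,0,1],[0,0,0,0,0,0,1],[0,0,0,0,0,0,1],[0,0,0,0,0,0,1],[0,0,0,0,0,0,1],[0,0,0,0,0,0,1],[0,0,0,0,0,0,1]]'
```

```text
t: 5.48
ee_pos: [460.0, 256.6, 17.6]
orientation: [-3.111, -0.435, -0.002]
ft_force: [0.3, -0.2, -0.4]
width: 87.7
grasp_force: 0.0
t: 6.48
ee_pos: [459.3, 256.3, 16.7]
orientation: [3.111, 0.435, -0.0]
ft_force: [-0.3, -0.4, -0.0]
width: 11.5
grasp_force: 0.0
```

```bash
python3 -c "
from h import *
o=snap('w6');print(o['t'],o['width'],o['grasp_force'])
save('top','top1.png')
a=cv2.imread('pics/w6.png');b=cv2.imread('pics/top1.png')[130:250,150:310]
cv2.imwrite('pics/p6.png',np.vstack([cv2.resize(a,(480,300)),cv2.resize(b,(400,300)) if 0 else cv2.copyMakeBorder(cv2.resize(b,(400,300)),0,0,0,80,0)]))"
```

```text
6.475 11.510415825820994 0.0
```

View pics/p6.png

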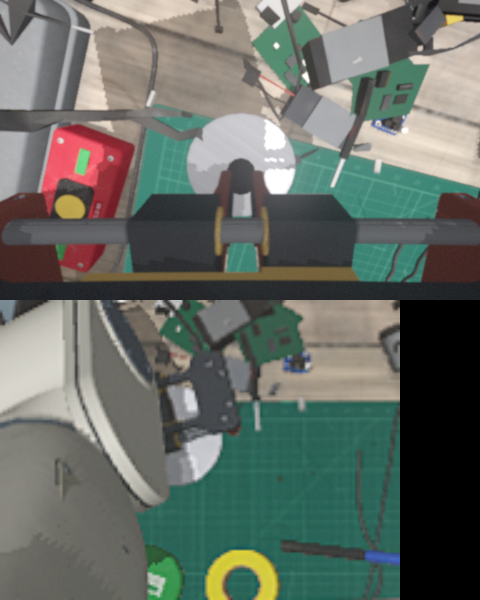

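w6 shows the fingers closed just in front of the knob. The knob is at about (240,172) and the disc at about (242,162), in 0.75-scale pixels. I'll work out where the lid is now.

Run:
```python
from m import *
o=L('w6');print(o['ee_pos'],o['orientation'])
c=plane('wrist',(322.7,215),14,o);print(c)
r=lid('w6',tuple(c[:2]));e,v=r[0];print(e+v*(14-e[2])/v[2]);print('tcp px',proj('wrist',o['ee_pos'],o),proj('wrist',o['ee_pos']+[0,0,19],o))
b=cv2.imread('pics/w6.png')
for t in(-40,0,40): print(proj('wrist',(c[0],c[1]+48 if t>0 else c[1]-48,14),o))
cv2.imwrite('pics/c6.png',cv2.resize(b[130:400,200:440],(711,600)*1 if 0 else (533,600)))
```

```text
[459.3 256.3  16.7] [ 3.1  0.4 -0. ]
[465.5 256.5  14. ]
w6 [322.7 215. ] 73.46207925018368 disc [321.3 219.4] [138.3 143.5] 25 knob [319.9 236.9] [ 294  212   47   47 1475]
[462.3 256.5  14. ]
tcp px [320.4 224.9] [320.2 235.5]
[391.4 233.7]
[391.4 233.7]
[251.8 195.8]
```

View pics/c6.png

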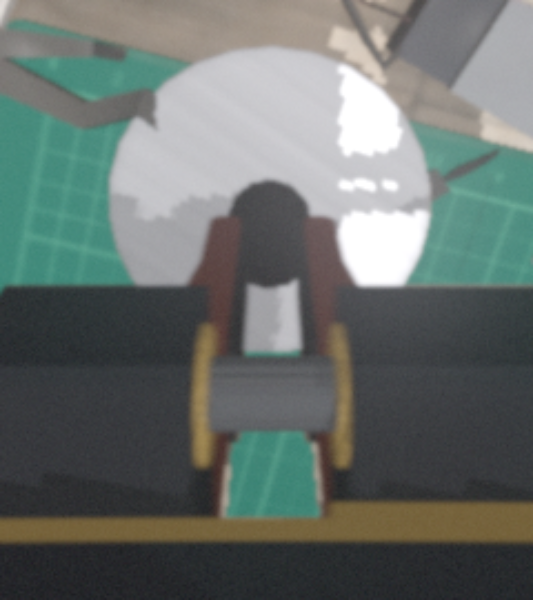

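The crop shows the disc centred at about (270,203), the knob at (270,230), and the finger gap at x 240–308. I'll let the fingers settle, then compare projections.

```bash
python3 -m inch '[[0,0,0,0,0,0,1],[0,0,0,0,0,0,1],[0,0,0,0,0,0,1]]'
python3 - <<'E'
from m import *
o=L('w6');t=o['ee_pos'];M=R.from_rotvec(o['orientation']).as_matrix();x,y=M[:,0],M[:,1];print(x,y)
C=lambda X:(proj('wrist',X,o)-[200,130])*2.222
for z in(18,45):
  for s in(-12,12):
    print('knob',z,s,'x',C(np.array([461.5,256.5,z])+s*x),'y',C(np.array([461.5,256.5,z])+s*y))
for z in(17,36,60):
  for s in(-5.75,5.75,-12,12): print('finger front',z,s,C(np.array([t[0],t[1],z])+10*x+s*y))
E
```

```text
t: 6.95
ee_pos: [459.3, 256.3, 16.7]
orientation: [-3.111, -0.435, -0.0]
ft_force: [0.2, 0.4, -0.6]
width: 0.5
grasp_force: 0.0
[ 1.   0.3 -0. ] [ 0.3 -1.   0. ]
knob 18 -12 x [268.9 243.5] y [228.  205.3]
knob 18 12 x [268.8 166. ] y [309.6 205.3]
knob 45 -12 x [268.6 282.6] y [221.7 239.6]
knob 45 12 x [268.4 195.1] y [315.3 239.6]
finger front 17 -5.75 [247.8 178.9]
finger front 17 5.75 [287.1 178.9]
finger front 17 -12 [226.4 178.9]
finger front 17 12 [308.4 178.8]
finger front 36 -5.75 [245.5 199.5]
finger front 36 5.75 [288.7 199.5]
finger front 36 -12 [222.  199.5]
finger front 36 12 [312.1 199.5]
finger front 60 -5.75 [241.8 232.2]
finger front 60 5.75 [291.2 232.2]
finger front 60 -12 [215.  232.3]
finger front 60 12 [318.  232.2]
```

Run:
```python
from m import *
o=snap('w7'); save('side','side1.png')
b=cv2.imread('pics/w7.png')[130:400,200:440]; a=cv2.imread('pics/w5.png')[130:400,200:440]
cv2.imwrite('pics/c7.png',cv2.resize(np.hstack([a,b]),(800,450)))
r=lid('w7');e,v=r[0];print(e+v*(14-e[2])/v[2])
```

```text
w7 [321.  220.5] 73.11509885425963 disc [321.9 215.5] [128.8 141.7] 23 knob [319.  239.2] [300 213  42  54 978]
[465.  256.9  14. ]
```

View pics/c7.png

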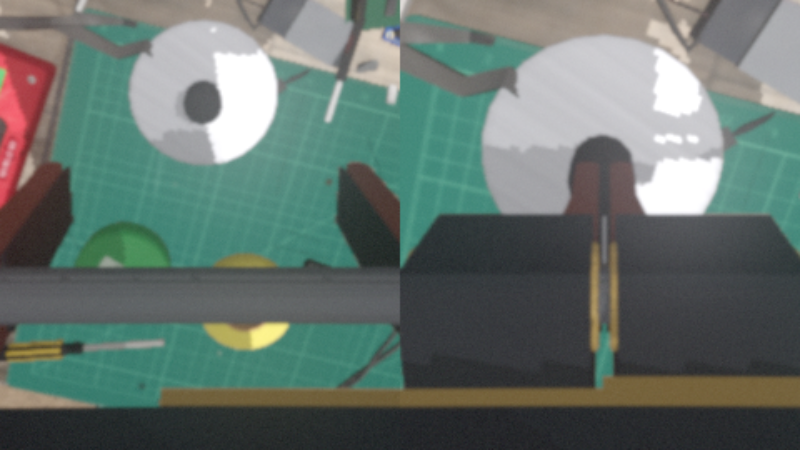

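w7 shows the closed fingers drawn over the knob and the lid unmoved, so the fingers shut above the knob. The open-finger pixels in w5, inner tip edges at (242,228) and (403,228), can tell how far the real finger ends are from the nominal TCP.

Run:
```python
from m import *
o=L('w5');t=o['ee_pos'];M=R.from_rotvec(o['orientation']).as_matrix()
P=lambda X:proj('wrist',t+M@np.array(X,float),o)
for h in(0,10,20,30,35,40,50):
    print(h,[P((x,s*o['width']/2,-h)) for x in(10,-10) for s in(-1,1)], 'closed',P((10,0,-h)))
# finger tip edges, open: row profile
b=cv2.imread('pics/w5.png')
hsv=cv2.cvtColor(b,cv2.COLOR_BGR2HSV)
for x0,x1 in((190,260),(390,460)):
    m=(((hsv[...,0]<12)|(hsv[...,0]>170))&(hsv[...,1]>80)&(hsv[...,2]<130)).astype(np.uint8); m[:, :x0]=0;m[:,x1:]=0;m[:215]=0;m[300:]=0
    ys,xs=np.nonzero(m)
    for y in(226,228,230,232,236,240,250): 
        q=xs[ys==y]; print(y,(q.min(),q.max()) if len(q) else None)
```

```text
0 [array([253. , 210.4]), array([387.7, 210.3]), array([254.7, 239.2]), array([386.1, 239.1])] closed [320.3 210.4]
10 [array([249.6, 215.1]), array([390.9, 215. ]), array([251.4, 245.1]), array([389.2, 245. ])] closed [320.3 215. ]
20 [array([245.8, 220.2]), array([394.5, 220.2]), array([247.8, 251.7]), array([392.6, 251.6])] closed [320.2 220.2]
30 [array([241.6, 226. ]), array([398.5, 225.9]), array([243.9, 258.9]), array([396.4, 258.8])] closed [320.1 225.9]
35 [array([239.4, 229.1]), array([400.7, 229. ]), array([241.7, 262.9]), array([398.5, 262.7])] closed [320. 229.]
40 [array([236.9, 232.4]), array([403. , 232.2]), array([239.4, 267. ]), array([400.6, 266.9])] closed [320.  232.3]
50 [array([231.7, 239.5]), array([408. , 239.4]), array([234.5, 276.1]), array([405.4, 275.9])] closed [319.9 239.4]
226 (np.int64(196), np.int64(196))
228 (np.int64(226), np.int64(233))
230 (np.int64(195), np.int64(235))
232 (np.int64(222), np.int64(236))
236 (np.int64(193), np.int64(234))
240 (np.int64(190), np.int64(232))
250 (np.int64(205), np.int64(225))
226 None
228 None
230 None
232 None
236 None
240 None
250 (np.int64(426), np.int64(435))
```

The real finger ends sit about 34 mm above the reported TCP. In both frames, the tip pixel row and the finger spacing fit h≈34. That puts them at z≈51, just above the knob's top at 45, so I need about 31 mm more descent. I'll part the fingers first and go down in two steps, watching the force.

```bash
python3 -m inch '[[0,0,0,0,0,0,-0.3],[0,0,0,0,0,0,-0.3],[0,0,0,0,0,0,-0.3],[0,0,0,0,0,0,-0.3],[0,0,0,0,0,0,-0.3],[0,0,0,0,0,0,-0.3]]'
python3 -c "
from m import *
o=L('w5');print(plane('wrist',(321.2,191.2),45,o))"
```

```text
t: 7.8
ee_pos: [459.3, 256.3, 16.7]
orientation: [3.111, 0.435, -0.0]
ft_force: [-0.6, 0.5, 0.6]
width: 55.6
grasp_force: 0.0
[461.8 256.8  45. ]
```

```bash
python3 -m inch '[[0.015,0,0,0,0,0,-0.3],[0.015,0,0.06,0,0,0,-0.3],[0.015,0,0.12,0,0,0,-0.3],[0.015,0,0.15,0,0,0,-0.3],[0.015,0,0.15,0,0,0,-0.3]]'
python3 - <<'E'
from m import *
o=snap('w8'); b=cv2.imread('pics/w8.png')[130:400,200:440]
cv2.imwrite('pics/c8.png',cv2.resize(b,(533,600)))
E
```

```text
t: 8.43
ee_pos: [461.0, 256.7, -6.4]
orientation: [3.111, 0.435, -0.002]
ft_force: [-0.2, -0.4, 0.3]
width: 57.3
grasp_force: 0.0
```

View pics/c8.png

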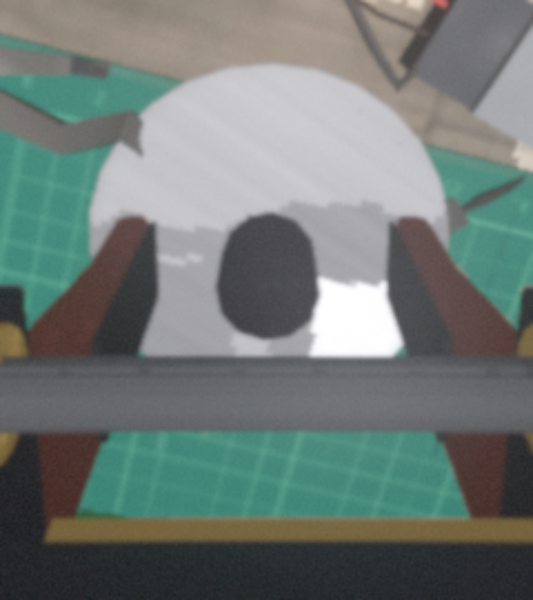

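c8 shows the fingers straddling the knob (knob at (268,275), finger tips at (135,218) and (410,218)) without contact, even though the TCP reads −6. That confirms the offset. I'll go a little lower and close.

```bash
python3 -m inch '[[0,0,0.025,0,0,0,-0.3],[0,0,0.05,0,0,0,-0.3],[0,0,0.05,0,0,0,-0.3],[0,0,0.05,0,0,0,1],[0,0,0.05,0,0,0,1],[0,0,0.05,0,0,0,1],[0,0,0.05,0,0,0,1],[0,0,0.05,0,0,0,1],[0,0,0.05,0,0,0,1],[0,0,0.05,0,0,0,1]]'
```

```text
t: 9.72
ee_pos: [461.6, 257.0, -13.2]
orientation: [-3.111, -0.435, -0.0]
ft_force: [-0.3, 1.1, 1.5]
width: 23.3
grasp_force: 30.0
```

```bash
python3 -m inch '[[0,0,-0.05,0,0,0,1],[0,0,-0.15,0,0,0,1],[0,0,-0.3,0,0,0,1],[0,0,-0.5,0,0,0,1],[0,0,-0.7,0,0,0,1],[0,0,-0.88,0,0,0,1],[0,0,-0.97,0,0,0,1],[0,0,-1,0,0,0,1],[0,0,-1,0,0,0,1]]'
python3 -m inch '[[-0.03,0.1,0,0,0,0,1],[-0.1,0.3,0,0,0,0,1],[-0.17,0.5,0,0,0,0,1],[-0.23,0.7,0,0,0,0,1],[-0.29,0.88,0,0,0,0,1],[-0.33,0.98,0,0,0,0,1],[-0.33,0.98,0,0,0,0,1]]'
```

```text
t: 10.85
ee_pos: [461.1, 256.7, 136.4]
orientation: [3.111, 0.435, -0.001]
ft_force: [-0.3, 0.3, -1.1]
width: 23.1
grasp_force: 30.0
t: 11.72
ee_pos: [453.7, 101.0, 136.4]
orientation: [-3.112, -0.432, 0.002]
ft_force: [0.0, 0.5, -1.9]
width: 23.5
grasp_force: 30.0
```

```bash
python3 -m inch '[[-0.03,0.1,0,0,0,0,1],[-0.1,0.3,0,0,0,0,1],[-0.17,0.5,0,0,0,0,1],[-0.23,0.7,0,0,0,0,1],[-0.29,0.88,0,0,0,0,1],[-0.33,0.98,0,0,0,0,1],[-0.33,0.98,0,0,0,0,1]]'
python3 - <<'E'
from m import *
# pot rims again: radial edge fit of outer rim circle in w1,w2,top0 ; side/top rough given earlier
def rim(t,c0,r,sgn):
    b=cv2.imread(f'pics/{t}.png'); g=cv2.GaussianBlur(cv2.cvtColor(b,cv2.COLOR_BGR2GRAY),(0,0),.7).astype(np.float32)
    c0=np.array(c0,float); rr=np.arange(.8*r,1.25*r,.25); P=[]
    for _ in range(3):
        P=[]
        for a in np.radians(range(0,360,5)):
            v=cv2.remap(g,(c0[0]+rr*np.cos(a)).astype(np.float32)[None],(c0[1]+rr*np.sin(a)).astype(np.float32)[None],cv2.INTER_LINEAR)[0]
            # bright thin rim: take brightest ridge
            i=v.argmax(); P.append(c0+rr[i]*np.array([np.cos(a),np.sin(a)]))
        P=np.array(P,np.float32); q=np.hypot(*(P-c0).T); P=P[np.abs(q-np.median(q))<3]
        e=cv2.fitEllipse(P); c0=np.array(e[0])
    return e,len(P)
for n,z,cs in(('wide',55,{'w1':(275.4,119.2,30.5),'w2':(331.2,179.2,30),'top0':(418.5,195,18.5)}),('narrow',65,{'w1':(322.8,42,20),'w2':(385,108,20),'top0':(434.5,147.5,11.5)})):
    rs=[]
    for t,(a,b,r) in cs.items():
        e,k=rim(t,(a,b),r,1); cm='top' if t=='top0' else 'wrist'; o=None if t=='top0' else L(t)
        rs.append(ray(cm,e[0],o)); print(n,t,np.array(e[0]),np.array(e[1]),k,plane(cm,e[0],z,o))
    print(tri(*rs),tri(*rs[:2]))
E
```

```text
t: 12.6
ee_pos: [446.8, -53.4, 136.7]
orientation: [-3.112, -0.433, 0.0]
ft_force: [0.2, -0.4, -1.1]
width: 23.1
grasp_force: 30.0
wide w1 [273.5 120.8] [61.5 65.6] 65 [ 437.5 -210.2   55. ]
wide w2 [333.  180.3] [56.3 58.7] 62 [ 436.3 -211.8   55. ]
wide top0 [420.9 195. ] [35.3 36.5] 60 [ 436.  -210.1   55. ]
(array([ 436.6, -210.7,   55. ]), [1.0, 1.1, 0.9]) (array([ 437.8, -211.2,   62.5]), [0.1, 0.1])
narrow w1 [323.2  40.3] [41.5 45.8] 66 [ 546.5 -247.3   65. ]
narrow w2 [384.4 108.2] [38.4 42.1] 65 [ 546.1 -247.6   65. ]
narrow top0 [437.5 146.7] [21.3 22.6] 72 [ 544.6 -246.    65. ]
(array([ 546.2, -247.3,   62. ]), [0.9, 0.8, 1.1]) (array([ 546.1, -247.4,   66.6]), [0.1, 0.1])
```

The wide pot's rim is at (436.6, −210.7, 55), and three views agree within about 1 mm. I'll centre over it.

```bash
python3 -m inch '[[-0.03,0.1,0,0,0,0,1],[-0.1,0.3,0,0,0,0,1],[-0.17,0.5,0,0,0,0,1],[-0.24,0.7,0,0,0,0,1],[-0.31,0.88,0,0,0,0,1],[-0.34,0.96,0,0,0,0,1],[-0.351,0.99,0,0,0,0,1],[-0.351,0.99,0,0,0,0,1],[-0.351,0.99,0,0,0,0,1]]'
python3 -m inch '[[0,0,0.05,0,0,0,1],[0,0,0.15,0,0,0,1],[0,0,0.3,0,0,0,1],[0,0,0.42,0,0,0,1],[0,0,0.52,0,0,0,1],[0,0,0.58,0,0,0,1],[0,0,0.6,0,0,0,1],[0,0,0.6,0,0,0,1]]'
python3 - <<'E'
from m import *
o=snap('w9'); save('side','side2.png'); print(o['ee_pos'])
M=R.from_rotvec(o['orientation']).as_matrix(); print(M.T@(np.array([436.6,-210.7,31.8])-o['ee_pos'])/150)
a=cv2.imread('pics/w9.png')[130:330,200:440]; s=cv2.imread('pics/side2.png')[110:230,250:430]
cv2.imwrite('pics/p9.png',np.hstack([cv2.resize(a,(360,300)),cv2.resize(s,(440,300))]))
E
```

```text
t: 13.72
ee_pos: [437.0, -209.4, 136.7]
orientation: [-3.111, -0.436, 0.0]
ft_force: [0.5, -0.4, -1.9]
width: 23.3
grasp_force: 30.0
t: 14.72
ee_pos: [437.1, -210.3, 46.8]
orientation: [3.111, 0.435, 0.0]
ft_force: [0.4, 0.5, -1.7]
width: 23.4
grasp_force: 30.0
[ 437.1 -210.3   46.8]
[-0.   0.   0.1]
```

View pics/p9.png

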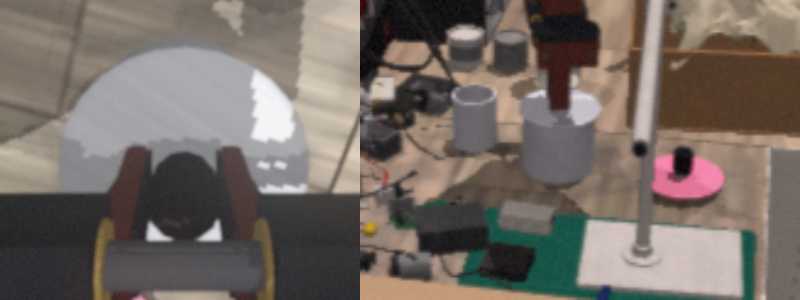

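p9 shows the lid level and centred over the wide pot. In the side view the disc is at (560,105) on the pot's mouth, and the narrow pot at (475,115) is untouched. I'll lower the last 15 mm slowly.

```bash
python3 -m inch '[[0,0,0.02,0,0,0,1],[0,0,0.04,0,0,0,1],[0,0,0.06,0,0,0,1],[0,0,0.075,0,0,0,1],[0,0,0.09,0,0,0,1],[0,0,0.09,0,0,0,1],[0,0,0.09,0,0,0,1]]'
```

```text
t: 15.7
ee_pos: [437.0, -210.2, 33.2]
orientation: [3.111, 0.435, 0.0]
ft_force: [0.2, 0.2, -1.8]
width: 23.6
grasp_force: 30.0
```

```bash
python3 -m inch '[[0,0,0.004,0,0,0,1],[0,0,0.008,0,0,0,1],[0,0,0.008,0,0,0,1],[0,0,0.008,0,0,0,1]]'; python3 -m inch '[[0,0,0.004,0,0,0,1],[0,0,0.006,0,0,0,1],[0,0,0.006,0,0,0,1],[0,0,0.006,0,0,0,1]]'
```

```text
t: 16.2
ee_pos: [437.0, -210.2, 32.0]
orientation: [3.111, 0.435, -0.0]
ft_force: [0.3, 0.2, -1.6]
width: 23.4
grasp_force: 30.0
t: 16.7
ee_pos: [437.0, -210.2, 31.1]
orientation: [-3.111, -0.435, 0.0]
ft_force: [0.9, 0.6, -1.6]
width: 23.6
grasp_force: 30.0
```

```bash
python3 -m inch '[[0,0,0.004,0,0,0,1],[0,0,0.006,0,0,0,1],[0,0,0.006,0,0,0,1],[0,0,0.006,0,0,0,1]]'; python3 -m inch '[[0,0,0.004,0,0,0,1],[0,0,0.006,0,0,0,1],[0,0,0.006,0,0,0,1],[0,0,0.006,0,0,0,1]]'
```

```text
t: 17.2
ee_pos: [437.0, -210.2, 30.2]
orientation: [3.111, 0.435, 0.0]
ft_force: [0.0, -0.0, -1.7]
width: 23.6
grasp_force: 30.0
t: 17.7
ee_pos: [436.9, -210.2, 29.3]
orientation: [-3.111, -0.435, 0.0]
ft_force: [0.1, -0.7, -1.3]
width: 23.6
grasp_force: 30.0
```

```bash
python3 -m inch '[[0,0,0.004,0,0,0,1],[0,0,0.006,0,0,0,1],[0,0,0.006,0,0,0,1],[0,0,0.006,0,0,0,1]]'; python3 -m inch '[[0,0,0.004,0,0,0,1],[0,0,0.006,0,0,0,1],[0,0,0.006,0,0,0,1],[0,0,0.006,0,0,0,1]]'
```

```text
t: 18.2
ee_pos: [437.0, -210.2, 28.9]
orientation: [3.111, 0.435, 0.0]
ft_force: [-0.9, 0.6, 5.8]
width: 23.4
grasp_force: 30.0
t: 18.7
ee_pos: [437.1, -210.2, 28.8]
orientation: [3.111, 0.435, 0.0]
ft_force: [-4.6, 2.8, 16.2]
width: 22.8
grasp_force: 30.0
```

It's seated: contact at TCP z 28.9 and the force is rising. I'll relieve the preload, open and retreat straight up.

```bash
python3 -m inch '[[0,0,-0.006,0,0,0,1],[0,0,-0.006,0,0,0,1],[0,0,-0.006,0,0,0,-0.3],[0,0,-0.006,0,0,0,-0.3],[0,0,-0.006,0,0,0,-0.3],[0,0,-0.006,0,0,0,-0.3],[0,0,-0.006,0,0,0,-0.3],[0,0,-0.006,0,0,0,-0.3]]'
python3 -m inch '[[0,0,-0.1,0,0,0,-0.3],[0,0,-0.3,0,0,0,-0.3],[0,0,-0.6,0,0,0,-0.3],[0,0,-0.9,0,0,0,-0.3],[0,0,-1,0,0,0,-0.3],[0,0,-1,0,0,0,-0.3],[0,0,-1,0,0,0,-0.3]]'
python3 - <<'E'
from m import *
snap('w10'); save('side','side3.png'); save('top','top3.png')
r=lid('w10',(437,-210.5),59);e,v=r[0];print('disc',e+v*(59-e[2])/v[2])
E
```

```text
t: 19.7
ee_pos: [437.0, -210.2, 28.4]
orientation: [-3.111, -0.435, -0.0]
ft_force: [0.1, 0.0, -0.6]
width: 57.2
grasp_force: 0.0
t: 20.58
ee_pos: [436.0, -209.7, 177.2]
orientation: [-3.11, -0.435, 0.003]
ft_force: [0.4, -0.1, -1.2]
width: 57.0
grasp_force: 0.0Traceback (most recent call last):
  File "<stdin>", line 3, in <module>
  File "m.py", line 18, in lid
    nn,lab,st,ce=cv2.connectedComponentsWithStats(d); j=1+np.argmax(st[1:,4])
                                                          ~~~~~~~~~^^^^^^^^^^
    return _wrapfunc(a, 'argmax', axis=axis, out=out, **kwds)
    return bound(*args, **kwds)
ValueError: attempt to get argmax of an empty sequence
```

Run:
```python
from m import *
o=L('w10'); b=cv2.imread('pics/w10.png'); g=cv2.cvtColor(b,cv2.COLOR_BGR2GRAY)
k=proj('wrist',(437,-210.5,90),o); c=proj('wrist',(437,-210.5,59),o); r=np.linalg.norm(proj('wrist',(437,-162.5,59),o)-c); print(k,c,r)
x,y=k.astype(int)
print(g[y-66:y+42:6,x-66:x+72:6])
s=cv2.imread('pics/side3.png'); hs=cv2.cvtColor(s,cv2.COLOR_BGR2GRAY)
p=proj('side',(437,-210.5,82)); print('side knob',p); X,Y=p.astype(int); print(hs[Y-14:Y+26:2,X-30:X+31:3])
```

```text
[322.1 192.6] [322.1 185.4] 47.47667716117181
[[111 114 118 117 115 137 130 129 142 124 128 120 119 113 121 116 108 121
  160 163 167 173 175]
 [127 118 112 114 128 136 133 141 140 137 129 119 118 117 116 114 115 148
  165 163 171 178 194]
 [134 127 126 122 126 130 132 136 132 127 132 131 128 126 124 123 117 153
  171 173 174 179 180]
 [128 136 143 166 167 123 121 122 161 173 177 174 176 175 171 140 136 178
  183 180 182 181 182]
 [125 149 183 170 137 135 155 189 190 196 185 179 179 178 178 175 173 191
  188 190 183 176 176]
 [166 172 173 179 141 134 173 173 174 178 175 177 179 179 177 178 173 178
  203 202 191 186 181]
 [177 176 170 165 115 233 242 243 243 239 214 177 174 177 180 240 241 227
  183 197 204 202 194]
 [183 186 164 179 192 244 242 244 246 244 243 233 235 235 235 245 245 244
  238 181 175 186 193]
 [151 164 169 171 229 243 245 244 245 222 174 176 208 245 245 245 245 244
  245 190 193 196 186]
 [173 166 173 151 238 244 244 245 246 175 122 100 105 244 245 245 244 244
  245 202 185 187 188]
 [170 162 160 160 239 240 244 245 245 176 101 114 108 180 245 246 245 245
  245 195 
[... 1797 characters left out ...]
4 152 162 129 162 133 217 195 148 196 201 216 195 195 155 165
  150 134  84]
 [ 98  97 129 151 160 136 133 132 221 224 225 224 224 222 192 193 132 151
  138 135 134]
 [101  97 122 147 153 137  96 133 220 228 225 225 224 225 201 105 134 127
  122 129 124]
 [100  97 115 137 139 135  89  95 121 165 221 225 163 126  96  96 118 121
  123 134 130]
 [104  97 123 122 130 132  88  94 100 101 100 101  99 102  93 101 117 113
  117 133 130]
 [ 87  53  74  65  78  82  91  95 100 100  99 102 101 102  93 102 119 114
  121 135 122]
 [ 57  63  66  64  72  78  90  95 100  99 101 102 104  97  94  96 119 119
  132 135 136]
 [ 80  89  89  77  70  76  93  97  99  99  98 102 100 100  89  99  99 117
  136 139 134]]
```

The lid is on the pot and lit bright. A last numeric check of centre, height and level, plus the narrow pot.

Run:
```python
from m import *
o=L('w10'); rs=[]
for t,n,thr in(('w10','wrist',205),('side3','side',185)):
    oo=o if n=='wrist' else None
    g=cv2.cvtColor(cv2.imread(f'pics/{t}.png'),cv2.COLOR_BGR2GRAY); c=proj(n,(437,-210.5,59),oo)
    r=np.linalg.norm(proj(n,(437-48*(n=='side'),-210.5+48*(n!='side'),59),oo)-c)
    Y,X=np.mgrid[:400,:640]; m=((g>thr)&(np.hypot(X-c[0],Y-c[1])<1.2*r)).astype(np.uint8)
    e=cv2.fitEllipse(cv2.convexHull(max(cv2.findContours(m,0,1)[0],key=cv2.contourArea)))
    P=np.array([proj(n,(437+48*np.cos(a),-210.5+48*np.sin(a),59),oo) for a in np.arange(0,6.28,.1)],np.float32)
    print(t,'seen',np.array(e[0]),np.array(e[1]),e[2],'level model',[np.array(q) for q in cv2.fitEllipse(P)]); rs.append(ray(n,e[0],oo))
print(tri(*rs),plane('wrist',(0,0),0,o)[:0])
d=cv2.absdiff(cv2.imread('pics/side0.png'),cv2.imread('pics/side3.png')).max(2)
p=proj('side',(546,-247,40)).astype(int);print('narrow diff',p,d[p[1]-15:p[1]+20,p[0]-12:p[0]+12].mean())
```

```text
w10 seen [323.2 186. ] [86.5 92.6] 96.65304565429688 level model [array([322.1, 183.7]), array([92.2, 94.2]), array(90.3)]
side3 seen [332.5 158. ] [16.4 28.3] 92.1343994140625 level model [array([330.4, 157.5]), array([15.9, 33.9]), array(90.7)]
(array([ 433.5, -212.7,   55.3]), [2.5, 2.5]) []
narrow diff [295 154] 7.035714285714286
```

```bash
python3 -c "from workcell import ctrl;print(ctrl.close_job())"
```

```text
the job is handed in; nothing more can be done
None
```

I set the lid on the wide pot and handed the job in at about 21 s without dropping it; the last camera check put it level and within a few mm of centre, the narrow pot did not appear to have moved and is still open, and no verdict came back.

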